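# Shim a strip block against the nest wall and hold it there

### The arm

A 6-joint arm with a two-finger parallel gripper is mounted at the origin on a cart in front of the work surface, level with it; the furniture and walls round the work are solid. World frame = base frame: x ahead of the robot, y to its left, z up, the work surface at z = 0. Lengths are in m, angles in degrees, forces in N, time in s.
With the tool pointing down it reaches from about 0.35 to 0.875 m from the base axis. Payload 4.2 kg.
Tool frame: the origin (TCP) lies on the centre line of the jaws, within the pads' length; the fingertips stand 19 mm ahead of it and the grasp point (between the pads) is the TCP; z points along the fingers, y is the line along which they close (so a half turn about z gives the same grasp; the last joint's range is limited). The gripper opens to 87 mm and grips with 3 to 60 N. Pads are 19 mm wide; open, the fingers measure 117 mm over their backs; the gripper's body (75 mm by 190 mm) begins 51 mm behind the grasp point.
Start: joints at [91.88, 22.042, 0.453, 0, -68.411, -14.817], TCP at [0.14, 0.609, 0.242] pointing down, gripper open.
Joint ranges: [-179.83, 179.83], [-69.29, 118.12], [-61.27, 80.66], [-181.25, 117.63], [-171.15, -9.14], [-177.46, 177.46]. Speed limits (degrees/s): [159.86, 159.86, 180, 180, 180, 180].

### API

Orientations are given as a 3x3 rotation matrix whose columns are the frame's x, y, z axes.
In Python, from station import sense, capture, finish_job, search_frame, masks_of gives the robot as it stands.
- The arm moves only by the tool drive_tool, never from a script. Its argument "rows" is a list of rows, each a list of 7 numbers: the opening in per cent of the stroke, from 0 (shut) to 100 (fully open), then the shift along the world's x, y, z in mm, then the turn, a rotation vector about the world's x, y, z in rad. In form: [[fingers, dx, dy, dz, wx, wy, wz], ...]. A call has 1 to 5 rows; each row shifts and turns the commanded pose from where the row before left it; what a row does not reach is not made up. A row lasts 1/12 s, in which the tool goes at most 41.7 mm and 7.16 degrees, less where a joint would pass 70% of its speed; a pose out of reach is approached as far as the arm can. A call is refused whole if a number of a shift passes 41.7 or a number of a turn 0.125, either way. A call with a gripper value outside its range is refused whole. The fingers move at their own pace and stop on an object; the grip force is fixed at half the most. Time passes only in rows, so rows that do not move let the fingers close. It gives the time, the measured TCP pose, the force, the opening and the grip force at its end, in the units of the state.
- sense(): the state, without advancing time (a new reading comes with each control period).
- capture(name): name is "scene" or "top"; returns a dict with "frame" (400x640x3 uint8, red, green, blue), "z_map" (400x640 float32, m along the optical axis (not along the pixel's ray), 0 where there is no reading), "fx", "fy", "cx", "cy" (pixels), "distortion" ([k1, k2, p1, p2, k3] as OpenCV has them; the pictures are not rectified), "R" (3x3) and "t" (3): a world point X has camera coordinates R X + t. Camera axes: x right, y down, z forward; pixel columns grow to the right and rows downward; lengths in m; the calibration is good to about 2 mm. A picture is of the moment at which its call begins.
- finish_job(): hands the job in; it is judged then, once.
Trained networks look in a picture, given as the dict that the camera call returned (one of the last four; its "shot" number tells which), for a name from the list of things; names that differ only in an ending like _2 or _b are one class to them, and where a whole thing is asked for, a point or a joint stands for the part that bears it (a point fixed in the world has none). Each returns a list of dicts, best first, with "p" (0 to 1); they miss things now and then, are a little off and sometimes report something else, mostly with a low value. They report only what shows in the picture. A call takes as long as a camera call.
- search_frame(label, picture): "xy" ([column, row] in pixels, amid what is visible of it).
- masks_of(label, picture): "region" (400x640 bool, what is visible of it) and "xy" ([column, row] in pixels, amid what is visible of it).
The state is a dict: "time_s": time; "joints": joint angles; "joint_velocities": joint speeds; "effort": joint torques, N m; "tcp_pos": TCP position; "ee_rot": TCP orientation; "wrist_force": force on the tool from outside, world axes, zero at the start; "moment": the same for the moment, N m; "gripper_width": opening from 0.0 (shut) to 1.0 (fully open); "gripper_force": force on a finger pad.
Only numpy, scipy, OpenCV 4.12 (cv2) and the standard library are available. Lean on these libraries where they do the work, as an engineer would, in place of code of your own. Each camera call takes 0.05 s, during which the arm holds its last target. There are 200 camera calls.

### The job

First take the used tube that was left standing on the front of the aluminium loading nest and drop it into the yellow sharps bucket on the left. Then stand the red spacer on the nest floor between a black strip block and the end wall, in the one lane where the gap is wide enough, and let go of it; finally push that block from its free front end, towards the wall, until block, spacer and wall are flush, and finish while still pressing the block firmly so that a colleague can lock it. Leave the other strip block and the two jars where they are and do not tip the bucket.

Things in the scene. Friction and masses are not known exactly. Their poses are not given: they have to be found in the camera images.
- nest: aluminium loading nest, fixed to the table: a plate 225 x 130 x 6 mm (x, y, z). Origin at the centre of its underside; its x axis points along the lanes towards the end wall. Two lanes run along x at y = +32 mm and y = -32 mm, each between two grey rails 8 mm high and 4 mm wide whose inner faces are 30 mm apart (rails from x = -20 to +55 mm). The floor of the lanes is z = 6 mm. The front part, x = -112 to about -60 mm, is a bare landing
- end_wall: upright wall across the far end of the nest, one with it, 10 mm thick, 130 mm wide; its inner face is at x = +100 mm and its top at z = 40 mm in the nest frame. Its origin and axes are those of nest
- strip_block_1: black eight-well strip block 26 x 130 x 31 mm (own x, y, z), solid, 0.07 to 0.14 kg, loose, lying in one of the lanes (top 37 mm above the table) and free to slide along it, 2 mm play on each side. Origin at the centre of its underside; its long axis y lies along the lane. One of the two blocks stops 21 to 28 mm short of the end wall, the other 4 to 7 mm short; which lane is which changes
- strip_block_2: a second strip block of the same kind in the other lane; same origin and axes. The block with the narrow gap must be left where it is
- used_tube: capped cryo tube with a yellow cap, 13 mm across, 46 mm tall, 12 g, standing upright on the landing in front of the blocks. Origin at the centre of its underside, z along its length
- tube_mid (a point): the middle of the used tube, 23 mm above its underside
- sharps_bucket: open yellow sharps bucket, 91 mm wide at the rim, 87 mm tall, loose, 0.35 kg, on the table to the robot's left (another such bucket stands far to the right and is not meant). Origin under its centre
- bucket_mouth (a point): centre of the bucket's mouth, at rim height 87 mm; the free opening is about 50 mm across
- spacer: red plastic spacer, loose, about 50 g, standing on the table to the right: a foot 12 x 26 x 34 mm (x thickness, y width, z) with a grip tab on top, 10 mm thick, 22 mm wide, from z = 33 to 62 mm. Origin at the centre of its underside; x is its thickness. It goes in with its thickness along the lane
- black_jar: bystander: clear jar with a black cap, 43 mm across, 72 mm tall; origin at the centre of its underside
- white_jar: bystander: clear jar with a white cap, 43 mm across, 72 mm tall; origin at the centre of its underside

How it is judged (in metres and radians):
On the way, in this order (a step that is already met when the one before it is completed fails the run):
1. the used tube is in the sharps bucket, let go (horizontal distance between tube_mid and bucket_mouth below 0.036 m and height (world z) of tube_mid below 0.065 m and contact force between the fingers and used_tube below 0.05 N), for 0.2 s.
2. the spacer stands on the nest floor in the wide gap between block and end wall, let go (x of spacer in the frame of strip_block_1 between -0.01 and 0.01 m and x of spacer in the frame of nest between 0.07 and 0.097 m and z of spacer in the frame of nest between 0.003 and 0.01 m and angle between spacer's own z axis and vertical below 0.35 rad and angle between the x axis of spacer and the x axis of nest, either way round below 0.35 rad and contact force between the fingers and spacer below 0.05 N), for 0.2 s.
At the end, for the whole second after the job is handed in: Tube in the bucket; spacer upright and flat (2 mm, 0.06 rad) on the nest floor between end wall and the block that had the wide gap; fingers, off the spacer, press that block with over 2.5 N, over 2 N reaching the wall; other block moved under 8 mm, jars under 30 mm, bucket upright (all of step 1 and x of spacer in the frame of strip_block_1 between -0.01 and 0.01 m and x of spacer in the frame of nest between 0.0915 and 0.0965 m and z of spacer in the frame of nest between 0.003 and 0.009 m and x of strip_block_1 in the frame of nest between 0.02 and 0.0255 m and z of strip_block_1 in the frame of nest between 0.003 and 0.009 m and angle between each of spacer, strip_block_1's own z axis and vertical below 0.06 rad and angle between the x axis of spacer and the x axis of nest, either way round below 0.08 rad and angle between the y axis of strip_block_1 and the x axis of nest, either way round below 0.06 rad and contact force between the fingers and strip_block_1 above 2.5 N and contact force between strip_block_1 and spacer above 2 N and contact force between spacer and end_wall above 2 N and contact force between the fingers and spacer below 0.05 N and distance of strip_block_2 from where it was at the start of the episode below 0.008 m and distance of each of black_jar, white_jar from where it was at the start of the episode below 0.03 m and angle between sharps_bucket's own z axis and vertical below 0.2 rad); the arm keeps its last pose, push and grip.
It fails at once if the strip block with the narrow gap is shifted by 8 mm or more (distance of strip_block_2 from where it was at the start of the episode above 0.008 m).
It fails at once if a jar is shifted by 30 mm or more (distance of any of black_jar, white_jar from where it was at the start of the episode above 0.03 m).
It fails at once if the bucket is tipped (angle between sharps_bucket's own z axis and vertical above 0.35 rad).
It also fails if it takes over 64 s, if anything falls off the work surface, if the arm or the gripper's body presses on something with over 40 N, if the wrist force passes 120 N, or if a joint passes its speed limit or range.

## Working session

There is one attempt and no reset: what is moved stays moved. The work goes in short steps, Python scripts to look and compute and a tool call to move; the robot and the scene stay as the last step left them, time stands still between calls to the robot, and variables do not carry over. Pictures are saved under pics/ and viewed, at most 10 in all, crops included, and the job is handed in when it is done.

Besides the shell and the picture viewer there is one more tool, called after "Request:" as name([rows], argument=value, ...), one row to a line, values as JSON. drive_tool: Moves the arm, as the interface text tells. Its arguments: {"type":"object","properties":{"rows":{"type":"array"}},"required":["rows"]}

```bash
mkdir -p pics
cat > h.py <<'E'
import numpy as np, cv2
from station import sense, capture, finish_job, search_frame, masks_of
def pts(p, m=None):
    """world points for pixels (mask) -> Nx3, pixel list"""
    z=p["z_map"]; m=(z>0) if m is None else (m&(z>0))
    v,u=np.nonzero(m)
    K=np.array([[p["fx"],0,p["cx"]],[0,p["fy"],p["cy"]],[0,0,1.]])
    n=cv2.undistortPoints(np.stack([u,v],1).astype(float)[:,None],K,np.array(p["distortion"],float))[:,0]
    d=z[v,u][:,None]
    c=np.hstack([n*d,d])
    return (c-np.array(p["t"]))@np.array(p["R"]), np.stack([u,v],1)
def save(p,n): cv2.imwrite(f"pics/{n}.png",p["frame"][:,:,::-1])
E
python3 - <<'E'
from h import *
s=sense(); print(s["time_s"],s["tcp_pos"],np.round(s["ee_rot"],3).tolist(),s["gripper_width"],s["wrist_force"])
ps={n:capture(n) for n in("scene","top")}
cv2.imwrite("pics/a.png",cv2.resize(np.vstack([ps[n]["frame"] for n in ps])[:,:,::-1],None,fx=.75,fy=.75))
for n,p in ps.items():
    print(n,"cam",-np.array(p["R"]).T@p["t"],"time",sense()["time_s"])
    for l in["nest","end_wall","strip_block_1","used_tube","sharps_bucket","spacer","black_jar","white_jar"]:
        for r in masks_of(l,p)[:3]:
            if r["p"]<.2: continue
            P,_=pts(p,r["region"])
            if len(P)<5: print(l,"few");continue
            print(l,round(r["p"],2),np.round(r["xy"]),len(P),"med",np.round(np.median(P,0),3),"lo",np.round(np.percentile(P,2,axis=0),3),"hi",np.round(np.percentile(P,98,axis=0),3))
E
```

```text
0.0 [0.13976582 0.60860702 0.24049456] [[0.975, -0.224, -0.0], [-0.224, -0.975, -0.002], [0.0, 0.002, -1.0]] 1.0017007621540603 [0.19974589 0.54100412 0.60316145]
scene cam [-0.07306626 -0.34211654  0.72248741] time 0.1
nest 0.62 [306. 226.] 2040 med [0.519 0.081 0.008] lo [0.426 0.003 0.003] hi [0.655 0.173 0.041]
end_wall 0.93 [320. 191.] 279 med [0.642 0.106 0.032] lo [0.618 0.06  0.013] hi [0.66  0.176 0.043]
strip_block_1 0.65 [317. 216.] 369 med [0.548 0.055 0.034] lo [0.5   0.031 0.011] hi [0.621 0.085 0.04 ]
strip_block_1 0.64 [297. 207.] 380 med [0.549 0.123 0.034] lo [0.496 0.098 0.009] hi [0.616 0.156 0.04 ]
used_tube 0.55 [297. 233.] 73 med [0.449 0.062 0.029] lo [0.445 0.057 0.005] hi [0.472 0.075 0.053]
sharps_bucket 0.94 [208. 188.] 964 med [0.436 0.363 0.054] lo [ 0.399  0.329 -0.51 ] hi [0.888 1.102 0.085]
sharps_bucket 0.61 [419. 231.] 408 med [ 0.615 -0.216  0.049] lo [ 0.609 -0.234  0.008] hi [ 0.639 -0.196  0.075]
spacer 0.8 [408. 299.] 265 med [ 0.435 -0.263  0.032] lo [ 0.427 -0.275 -0.001] hi [ 0.47  -0.245  0.064]
spacer 0.35 [207. 188.] 956 med [0.436 0.362 
[... 571 characters left out ...]
.056 0.033] lo [0.502 0.029 0.005] hi [0.623 0.087 0.041]
strip_block_1 0.74 [235. 172.] 234 med [0.633 0.305 0.069] lo [0.62  0.289 0.009] hi [0.657 0.326 0.076]
sharps_bucket 0.79 [209. 238.] 739 med [0.444 0.378 0.03 ] lo [ 0.403  0.327 -0.   ] hi [0.479 0.403 0.082]
sharps_bucket 0.26 [410. 183.] 237 med [ 0.624 -0.21   0.068] lo [ 0.61  -0.23   0.002] hi [ 0.645 -0.194  0.077]
spacer 0.6 [424. 247.] 50 med [ 0.436 -0.258  0.059] lo [ 0.429 -0.271  0.014] hi [ 0.445 -0.252  0.065]
black_jar 0.81 [232. 171.] 237 med [0.634 0.305 0.069] lo [0.62  0.289 0.014] hi [0.657 0.327 0.076]
white_jar 0.48 [408. 184.] 205 med [ 0.624 -0.21   0.069] lo [ 0.611 -0.229  0.018] hi [ 0.645 -0.194  0.077]
```

View pics/a.png

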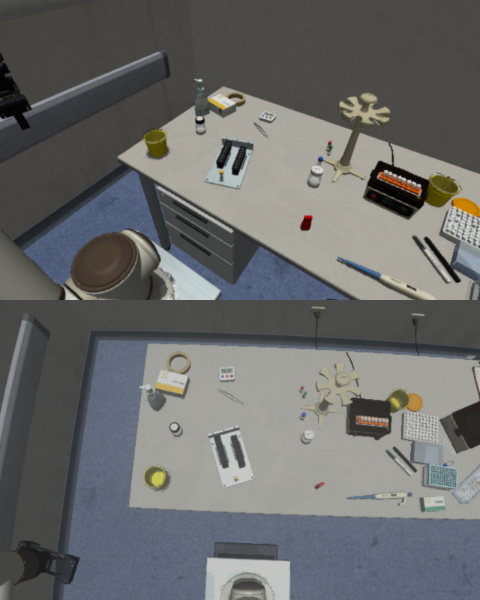

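Run:
```python
from h import *
acc=[];C=[]
for n in("top","scene"):
    p=capture(n); P,uv=pts(p)
    print("=",n)
    def rect(m,s):
        Q=P[m]; r=cv2.minAreaRect((Q[:,:2]*1000).astype(np.float32)); print(s,m.sum(),np.round(r[0]),np.round(r[1]),round(r[2],1),"zmed",round(np.median(Q[:,2]),4))
    def reg(l,k=1): return [r["region"][uv[:,1],uv[:,0]] for r in masks_of(l,p)[:k]]
    for m in reg("strip_block_1",2): rect(m&(P[:,2]>.03)&(P[:,2]<.045),"block top")
    for m in reg("end_wall"): rect(m&(P[:,2]>.034)&(P[:,2]<.05),"wall top")
    for m in reg("spacer"): rect(m&(P[:,2]>.055)&(P[:,2]<.07),"tab top"); rect(m&(P[:,2]>.005)&(P[:,2]<.07),"spacer all")
    m=(abs(P[:,0]-.45)<.06)&(abs(P[:,1]-.07)<.1)&(P[:,2]>.025)&(P[:,2]<.07)&(P[:,0]<.485)
    if m.sum()>3: print("tube",m.sum(),np.round(np.median(P[m],0),4),P[m].min(0).round(3),P[m].max(0).round(3)); 
    m=(abs(P[:,0]-.44)<.08)&(abs(P[:,1]-.37)<.08)&(P[:,2]>.078)&(P[:,2]<.1)
    if m.sum()>3: rect(m,"rim")
    # nest plate
    m=(abs(P[:,0]-.53)<.15)&(abs(P[:,1]-.09)<.12)&(P[:,2]>.0035)&(P[:,2]<.009)
    rect(m,"plate")
```

```text
= top
block top 305 [563.  57.] [130.  26.] 18.6 zmed 0.0349
block top 306 [560. 123.] [129.  26.] 18.7 zmed 0.0347
wall top 147 [641. 117.] [ 11. 127.] 19.3 zmed 0.0398
tab top 30 [ 439. -264.] [10. 23.] 28.0 zmed 0.0615
spacer all 55 [ 438. -263.] [12. 25.] 34.3 zmed 0.059
tube 20 [0.4527 0.0614 0.0511] [0.447 0.056 0.033] [0.459 0.067 0.055]
rim 101 [442. 365.] [88. 91.] 48.8 zmed 0.0812
plate 1905 [530.  90.] [240. 299.] 90.0 zmed 0.0058
= scene
block top 296 [562.  61.] [132.  26.] 18.9 zmed 0.0351
block top 286 [558. 127.] [132.  27.] 19.2 zmed 0.0353
wall top 162 [627. 116.] [ 41. 128.] 19.5 zmed 0.0401
tab top 56 [ 438. -263.] [11. 22.] 35.7 zmed 0.062
spacer all 229 [ 437. -263.] [12. 27.] 32.8 zmed 0.0363
tube 41 [0.4489 0.0627 0.0446] [0.445 0.058 0.026] [0.455 0.071 0.055]
rim 160 [440. 368.] [93. 90.] 50.3 zmed 0.0819
plate 1645 [530.  90.] [239. 298.] 90.0 zmed 0.0069
```

The pictures show the bucket at (157,478 in the lower half), the nest tilted with the tube on its front (236,480), and the red spacer at (320,485). The measurements agree: lanes are yawed about 19°, the right-lane block (562,58) has a gap of about 24 mm, and the left-lane block about 5 mm. The tube is at about (452,62) mm. I'll set out for the tube now.

Request:
drive_tool([
  [100,20.5,-36,0,0,0,0.111],
  [100,20.5,-36,0,0,0,0.111],
  [100,20.5,-36,0,0,0,0.111],
  [100,20.5,-36,0,0,0,0.111],
  [100,20.5,-36,0,0,0,0.111],
])

```text
time_s: 1.72
tcp_pos: [0.2429, 0.4273, 0.2416]
ee_rot: [[0.944, 0.329, 0.0], [0.329, -0.944, 0.0], [0.0, -0.0, -1.0]]
wrist_force: [0.6, 0.5, -0.1]
gripper_width: 0.998
gripper_force: 0.0
```

Request:
drive_tool([
  [100,20.5,-36,0,0,0,0],
  [100,20.5,-36,0,0,0,0],
  [100,20.5,-36,0,0,0,0],
  [100,20.5,-36,0,0,0,0],
  [100,20.5,-36,0,0,0,0],
])

```text
time_s: 2.13
tcp_pos: [0.3454, 0.2473, 0.242]
ee_rot: [[0.946, 0.324, 0.001], [0.324, -0.946, 0.001], [0.001, -0.001, -1.0]]
wrist_force: [0.6, -0.5, -0.1]
gripper_width: 1.0
gripper_force: 0.0
```

Request:
drive_tool([
  [100,20.5,-36,0,0,0,0],
  [100,20.5,-36,0,0,0,0],
  [100,20.5,-36,-20,0,0,0],
  [100,20.5,-36,-20,0,0,0],
  [100,20.5,-36,-20,0,0,0],
])

```text
time_s: 2.55
tcp_pos: [0.4424, 0.0776, 0.1874]
ee_rot: [[0.946, 0.323, 0.002], [0.323, -0.946, 0.001], [0.003, -0.0, -1.0]]
wrist_force: [0.4, 1.0, -0.1]
gripper_width: 0.996
gripper_force: 0.0
```

Request:
drive_tool([
  [100,5,-6.5,-35,0,0,0],
  [100,0,0,-35,0,0,0],
  [100,0,0,-35,0,0,0],
  [100,0,0,-30,0,0,0],
  [100,0,0,-10,0,0,0],
])

```text
time_s: 2.97
tcp_pos: [0.4442, 0.0712, 0.0385]
ee_rot: [[0.947, 0.322, -0.007], [0.322, -0.947, -0.003], [-0.007, 0.001, -1.0]]
wrist_force: [-0.4, -0.1, -0.0]
gripper_width: 0.999
gripper_force: 0.0
```

Run:
```python
from h import *
print(sense()["tcp_pos"])
p=capture("scene"); cv2.imwrite("pics/b.png",cv2.resize(p["frame"][150:290,230:390,::-1],None,fx=4,fy=4))
```

```text
[0.44421655 0.07124482 0.03852136]
```

View pics/b.png

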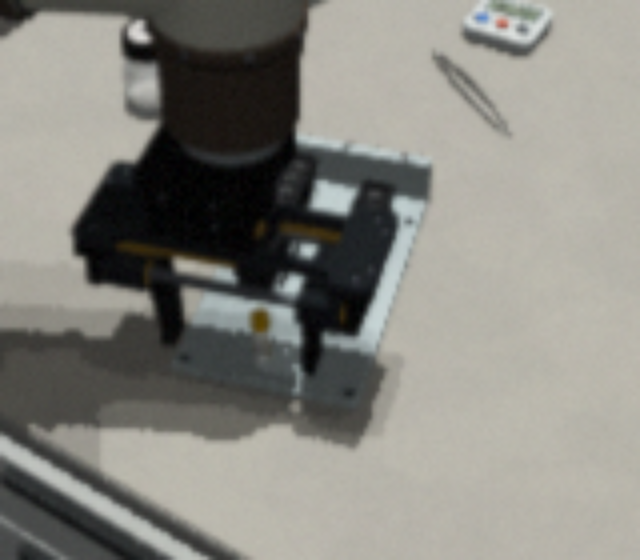

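The tube, with its yellow cap at (260,320) in the crop, stands between the open fingers. I'll centre on it and close.

Request:
drive_tool([
  [100,4,-4.5,0,0,0,0],
  [60,4,-4.5,-2,0,0,0],
  [0,0,0,0,0,0,0],
  [0,0,0,0,0,0,0],
  [0,0,0,0,0,0,0],
])

```text
time_s: 3.43
tcp_pos: [0.4552, 0.064, 0.0412]
ee_rot: [[0.946, 0.323, 0.002], [0.323, -0.946, 0.001], [0.002, -0.0, -1.0]]
wrist_force: [0.6, -0.1, -0.1]
gripper_width: 0.786
gripper_force: 0.0
```

Request:
drive_tool([
  [0,0,0,0,0,0,0],
  [0,0,0,0,0,0,0],
  [0,0,0,0,0,0,0],
  [0,0,0,0,0,0,0],
  [0,0,0,5,0,0,0],
])

```text
time_s: 3.85
tcp_pos: [0.4539, 0.0636, 0.0447]
ee_rot: [[0.946, 0.323, -0.002], [0.323, -0.946, -0.001], [-0.002, 0.0, -1.0]]
wrist_force: [0.5, 0.4, -1.0]
gripper_width: 0.402
gripper_force: 0.0
```

Request:
drive_tool([
  [0,-1,-1,-6,0,0,0],
  [0,0,0,0,0,0,0],
  [0,0,0,0,0,0,0],
  [0,0,0,0,0,0,0],
  [0,0,0,0,0,0,0],
])

```text
time_s: 4.27
tcp_pos: [0.4536, 0.0628, 0.0391]
ee_rot: [[0.946, 0.323, -0.0], [0.323, -0.946, -0.0], [-0.0, 0.0, -1.0]]
wrist_force: [0.6, -0.1, -0.6]
gripper_width: 0.125
gripper_force: 30.0
```

Request:
drive_tool([
  [0,0,0,0,0,0,0],
  [0,0,0,0,0,0,0],
  [0,0,0,25,0,0,0],
  [0,0,0,35,0,0,0],
  [0,0,0,35,0,0,0],
])

```text
time_s: 4.68
tcp_pos: [0.4528, 0.0624, 0.1346]
ee_rot: [[0.946, 0.323, -0.003], [0.323, -0.946, -0.002], [-0.003, 0.001, -1.0]]
wrist_force: [0.2, 0.1, -0.1]
gripper_width: 0.126
gripper_force: 30.0
```

Request:
drive_tool([
  [0,0,20,30,0,0,0],
  [0,-2,38,5,0,0,0],
  [0,-2,40,0,0,0,0],
  [0,-2,40,0,0,0,0],
  [0,-2,40,0,0,0,0],
])

```text
time_s: 5.1
tcp_pos: [0.4451, 0.2424, 0.1698]
ee_rot: [[0.946, 0.323, 0.001], [0.323, -0.946, 0.001], [0.001, -0.001, -1.0]]
wrist_force: [0.9, 0.1, 0.2]
gripper_width: 0.123
gripper_force: 30.0
```

Request:
drive_tool([
  [0,-2,40,0,0,0,0],
  [0,-2,40,0,0,0,0],
  [0,0,30,0,0,0,0],
  [0,0,16,-20,0,0,0],
  [0,0,0,-20,0,0,0],
])

```text
time_s: 5.52
tcp_pos: [0.4422, 0.3714, 0.1296]
ee_rot: [[0.945, 0.327, 0.003], [0.327, -0.945, 0.004], [0.004, -0.003, -1.0]]
wrist_force: [-0.1, 0.2, -0.9]
gripper_width: 0.126
gripper_force: 30.0
```

Run:
```python
from h import *
s=sense();print(s["tcp_pos"],s["gripper_width"],s["joints"])
p=capture("scene"); P,uv=pts(p)
m=(abs(P[:,0]-.44)<.08)&(abs(P[:,1]-.37)<.08)&(P[:,2]>.078)&(P[:,2]<.092)
print(m.sum(),cv2.minAreaRect((P[m,:2]*1000).astype(np.float32)))
cv2.imwrite("pics/c.png",cv2.resize(p["frame"][100:260,120:300,::-1],None,fx=3,fy=3))
```

```text
[0.44218331 0.37137672 0.12957455] 0.1256020641906656 [ 5.61036802e+01  2.32713670e+01 -1.52285638e+01  3.06132301e-02
 -5.11969904e+01  5.29526778e+01]
145 ((439.7213134765625, 367.9704284667969), (91.57828521728516, 90.1436538696289), 48.782005310058594)
```

View pics/c.png

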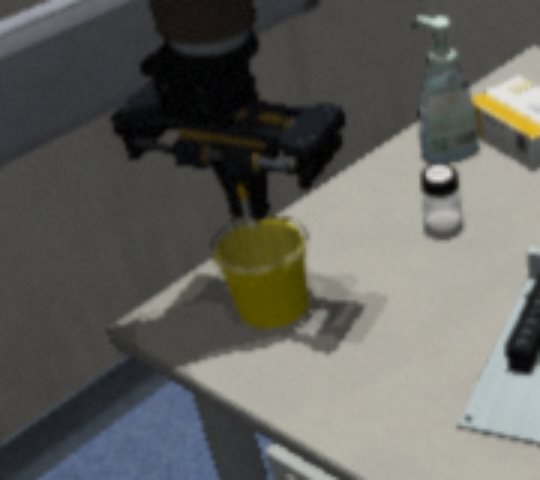

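The fingers hold the tube over the mouth of the bucket at about (262,228), centred to within a few mm. I'll lower it and release.

Request:
drive_tool([
  [0,-1,-4,-15,0,0,0],
  [0,0,0,0,0,0,0],
  [35,0,0,0,0,0,0],
  [35,0,0,0,0,0,0],
  [35,0,0,0,0,0,0],
])

```text
time_s: 5.98
tcp_pos: [0.4413, 0.3631, 0.1156]
ee_rot: [[0.946, 0.323, 0.002], [0.323, -0.946, 0.002], [0.002, -0.001, -1.0]]
wrist_force: [-0.1, 0.1, -0.8]
gripper_width: 0.272
gripper_force: 0.0
```

Request:
drive_tool([
  [35,0,0,0,0,0,0],
  [35,0,0,0,0,0,0],
  [100,0,0,30,0,0,0],
  [100,0,-20,35,0,0,0],
  [100,0,-30,20,0,0,0],
])

```text
time_s: 6.4
tcp_pos: [0.4421, 0.3149, 0.2027]
ee_rot: [[0.945, 0.326, 0.005], [0.326, -0.945, 0.004], [0.006, -0.002, -1.0]]
wrist_force: [1.2, -0.9, 1.3]
gripper_width: 0.494
gripper_force: 0.0
```

Run:
```python
from h import *
s=sense();print(s["tcp_pos"],s["gripper_width"])
for n in("top","scene"):
    p=capture(n)
    for r in masks_of("used_tube",p)[:3]:
        P,_=pts(p,r["region"]); print(n,r["p"],r["xy"],np.median(P,0).round(3) if len(P) else 0)
    if n=="top": cv2.imwrite("pics/d.png",cv2.resize(p["frame"][200:280,170:290,::-1],None,fx=4,fy=4))
```

```text
[0.44213089 0.31493729 0.20265613] 0.49446818639699264
```

View pics/d.png

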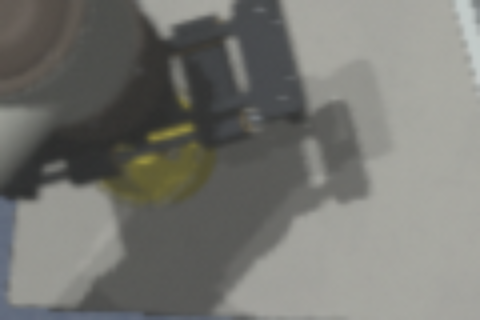

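Request:
drive_tool([
  [80,0,-40,0,0,0,0],
  [80,0,-40,0,0,0,0],
  [80,0,-40,0,0,0,0],
  [80,0,-40,0,0,0,0],
  [80,0,-40,0,0,0,0],
])

```text
time_s: 7.02
tcp_pos: [0.4399, 0.1116, 0.1979]
ee_rot: [[0.946, 0.325, -0.002], [0.325, -0.946, -0.001], [-0.002, 0.0, -1.0]]
wrist_force: [1.4, -0.2, 0.0]
gripper_width: 0.798
gripper_force: 0.0
```

Run:
```python
from h import *
s=sense();print(s["tcp_pos"],s["gripper_width"])
for n in("scene","top"):
    p=capture(n)
    for r in masks_of("used_tube",p)[:3]:
        P,_=pts(p,r["region"]); print(n,r["p"],r["xy"],np.median(P,0).round(3) if len(P) else 0)
    if n=="top": cv2.imwrite("pics/e.png",cv2.resize(p["frame"][200:280,150:290,::-1],None,fx=4,fy=4))
```

```text
[0.43986967 0.11156318 0.19791861] 0.7979115060842266
scene 0.3 [296.6, 206.0] [0.552 0.122 0.034]
```

View pics/e.png

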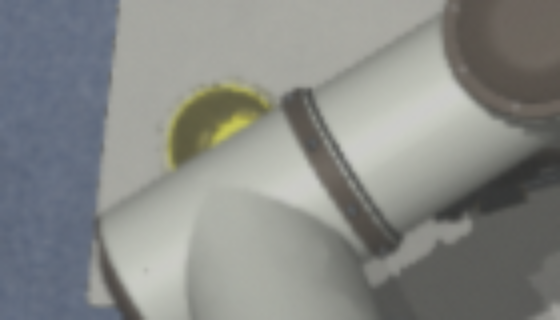

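The tube isn't lying around anywhere, and something yellow is visible inside the bucket at (230,130). I'll go on to the spacer and check the bucket again later with the arm clear.

Request:
drive_tool([
  [80,0,-40,0,0,0,0.05],
  [80,0,-40,0,0,0,0.05],
  [80,0,-40,0,0,0,0.05],
  [80,0,-40,0,0,0,0.05],
  [80,0,-40,0,0,0,0.05],
])

```text
time_s: 7.63
tcp_pos: [0.4413, -0.0873, 0.1988]
ee_rot: [[0.834, 0.552, -0.0], [0.552, -0.834, -0.0], [-0.0, -0.0, -1.0]]
wrist_force: [0.9, 0.4, 0.6]
gripper_width: 0.798
gripper_force: 0.0
```

Request:
drive_tool([
  [80,0,-40,-10,0,0,0],
  [80,0,-40,-10,0,0,0],
  [80,0,-40,-10,0,0,0],
  [70,-1,-40,-10,0,0,0],
  [70,-1,-15,0,0,0,0],
])

```text
time_s: 8.05
tcp_pos: [0.4387, -0.2644, 0.1561]
ee_rot: [[0.838, 0.546, -0.005], [0.546, -0.838, 0.001], [-0.003, -0.003, -1.0]]
wrist_force: [0.3, -0.1, -0.1]
gripper_width: 0.734
gripper_force: 0.0
```

Run:
```python
from h import *
s=sense();print(s["tcp_pos"],s["gripper_width"],s["joints"])
p=capture("top"); P,uv=pts(p)
m=(abs(P[:,0]-.44)<.07)&(abs(P[:,1]-.365)<.07)
r=m&(P[:,2]>.078)&(P[:,2]<.095); q=P[r,:2]; print("rim",q.min(0),q.max(0))
for r in masks_of("used_tube",p)[:3]:
    Q,_=pts(p,r["region"]); print(r["p"],r["xy"],np.median(Q,0).round(3))
cv2.imwrite("pics/f.png",np.hstack([cv2.resize(p["frame"][215:265,185:235,::-1],(400,400)),cv2.resize(p["frame"][215:265,400:450,::-1],(400,400))]))
p=capture("scene"); P,uv=pts(p)
m=(abs(P[:,0]-.438)<.03)&(abs(P[:,1]+.263)<.03)&(P[:,2]>.01)&(P[:,2]<.07)
print("spacer",m.sum(),cv2.minAreaRect((P[m,:2]*1000).astype(np.float32)))
```

```text
[ 0.43867052 -0.26438766  0.15610467] 0.7338394076459267 [-1.28967410e+01  1.60141996e+01 -2.20433579e+01  2.33745481e-03
 -5.22122265e+01  1.35991901e+02]
rim [0.39622942 0.32212959] [0.48700032 0.41117797]
0.59 [205.5, 238.4] [0.443 0.378 0.03 ]
spacer 209 ((437.75164794921875, -263.0173645019531), (13.43721866607666, 26.260190963745117), 30.416316986083984)
```

View pics/f.png

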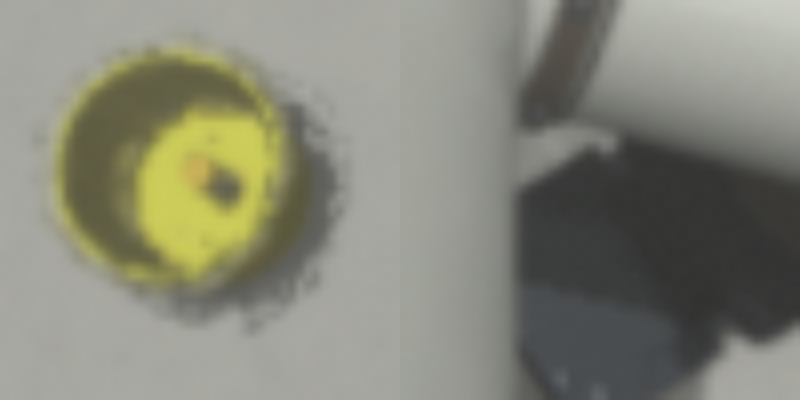

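The tube's orange cap is visible inside the bucket at (197,168), so step 1 is done. Next I'll lower onto the spacer's tab.

Request:
drive_tool([
  [60,-0.5,1,-35,0,0,0],
  [50,0,0,-35,0,0,0],
  [45,0,0,-22,0,0,0],
  [45,0,0,-5,0,0,0],
  [45,0,0,0,0,0,0],
])

```text
time_s: 8.62
tcp_pos: [0.4381, -0.2595, 0.0609]
ee_rot: [[0.835, 0.55, -0.004], [0.55, -0.835, 0.001], [-0.003, -0.003, -1.0]]
wrist_force: [-0.1, -0.2, 0.0]
gripper_width: 0.473
gripper_force: 0.0
```

Request:
drive_tool([
  [30,0,-3.5,-3.5,0,0,0],
  [0,0,0,0,0,0,0],
  [0,0,0,0,0,0,0],
  [0,0,0,0,0,0,0],
  [0,0,0,0,0,0,0],
])

```text
time_s: 9.03
tcp_pos: [0.439, -0.2649, 0.06]
ee_rot: [[0.837, 0.547, 0.003], [0.547, -0.837, -0.001], [0.002, 0.002, -1.0]]
wrist_force: [0.3, 0.0, 4.6]
gripper_width: 0.247
gripper_force: 30.0
```

Run:
```python
from h import *
s=sense();print(s["tcp_pos"],s["gripper_width"],s["gripper_force"])
for n in("scene","top"):
  p=capture(n); P,uv=pts(p)
  Q=[]
  for r in masks_of("strip_block_1",p)[:3]:
    m=r["region"][uv[:,1],uv[:,0]]&(P[:,2]>.03)&(P[:,2]<.045)&(P[:,0]<.64)&(P[:,1]<.17)
    if m.sum()>30: print(n,"block",round(r["p"],2),m.sum(),cv2.minAreaRect((P[m,:2]*1000).astype(np.float32)))
  for r in masks_of("end_wall",p)[:1]:
    m=r["region"][uv[:,1],uv[:,0]]&(P[:,2]>.036)&(P[:,2]<.045)
    print(n,"wall",cv2.minAreaRect((P[m,:2]*1000).astype(np.float32)))
  if n=="scene":
    m=(abs(P[:,0]-.438)<.03)&(abs(P[:,1]+.263)<.03)&(P[:,2]>.01)&(P[:,2]<.033)
    print("spacer foot",m.sum(),P[m].min(0),P[m].max(0))
```

```text
[ 0.43899598 -0.26492746  0.05998449] 0.24710455056102837 29.996969997882843
scene block 0.91 285 ((560.86962890625, 59.91666030883789), (131.12339782714844, 25.400787353515625), 19.058055877685547)
scene block 0.68 294 ((559.781494140625, 127.59869384765625), (137.2376251220703, 26.909015655517578), 18.72144317626953)
scene wall ((633.060546875, 117.9514389038086), (29.47208595275879, 127.45852661132812), 19.50196075439453)
spacer foot 73 [ 0.42654578 -0.27593316  0.01019114] [ 0.44204709 -0.24959656  0.032921  ]
top block 0.87 303 ((564.1834106445312, 57.471153259277344), (130.88059997558594, 26.330013275146484), 18.77023696899414)
top block 0.77 294 ((558.342529296875, 123.00086975097656), (127.58642578125, 25.902320861816406), 18.676424026489258)
top wall ((640.7095947265625, 118.28366088867188), (11.839364051818848, 124.27975463867188), 17.574094772338867)
```

The grip is on the 22 mm tab. The right-lane gap is centred at about (635,84) mm, and the block-based and wall-based estimates agree. I'll lift and carry it there, turning -0.25 rad.

Request:
drive_tool([
  [0,0,0,35,0,0,0],
  [0,0,0,35,0,0,0],
  [0,0,0,35,0,0,0],
  [0,19,34,20,0,0,-0.05],
  [0,19,34,0,0,0,-0.05],
])

```text
time_s: 9.75
tcp_pos: [0.4774, -0.1995, 0.188]
ee_rot: [[0.89, 0.456, 0.01], [0.456, -0.89, -0.002], [0.008, 0.007, -1.0]]
wrist_force: [2.0, -1.0, -0.5]
gripper_width: 0.25
gripper_force: 30.0
```

Request:
drive_tool([
  [0,19,34,0,0,0,-0.05],
  [0,19,34,0,0,0,-0.05],
  [0,19,34,0,0,0,-0.05],
  [0,19,34,0,0,0,0],
  [0,19,34,0,0,0,0],
])

```text
time_s: 10.17
tcp_pos: [0.5703, -0.0266, 0.1826]
ee_rot: [[0.946, 0.323, -0.001], [0.323, -0.946, 0.0], [-0.0, -0.0, -1.0]]
wrist_force: [1.0, -0.2, -0.5]
gripper_width: 0.245
gripper_force: 30.0
```

Request:
drive_tool([
  [0,19,34,0,0,0,0],
  [0,19,34,0,0,0,0],
  [0,19,34,0,0,0,0],
  [0,0,0,-25,0,0,0],
  [0,0,0,-15,0,0,0],
])

```text
time_s: 10.58
tcp_pos: [0.6273, 0.0759, 0.1409]
ee_rot: [[0.946, 0.325, -0.001], [0.325, -0.946, 0.001], [-0.001, -0.001, -1.0]]
wrist_force: [0.4, -0.2, -2.0]
gripper_width: 0.249
gripper_force: 30.0
```

Request:
drive_tool([
  [0,0,0,0,0,0,0],
])

```text
time_s: 10.67
tcp_pos: [0.6244, 0.0738, 0.1381]
ee_rot: [[0.946, 0.323, -0.009], [0.323, -0.946, -0.002], [-0.009, -0.001, -1.0]]
wrist_force: [0.0, 0.1, -1.4]
gripper_width: 0.243
gripper_force: 30.0
```

Request:
drive_tool([
  [0,9,9,-20,0,0,0],
  [0,0,0,-5,0,0,0],
  [0,0,0,0,0,0,0],
  [0,0,0,0,0,0,0],
])

```text
time_s: 11.0
tcp_pos: [0.6361, 0.0821, 0.1183]
ee_rot: [[0.946, 0.323, -0.0], [0.323, -0.946, -0.0], [-0.0, 0.0, -1.0]]
wrist_force: [-0.7, 0.1, -0.4]
gripper_width: 0.248
gripper_force: 30.0
```

Run:
```python
from h import *
s=sense();print(s["tcp_pos"],np.round(s["ee_rot"],3).tolist())
p=capture("scene");s=sense();print(s["tcp_pos"]); P,uv=pts(p)
hsv=cv2.cvtColor(p["frame"],cv2.COLOR_RGB2HSV)
red=((hsv[...,0]<8)|(hsv[...,0]>172))&(hsv[...,1]>150)&(hsv[...,2]>60)
m=red[uv[:,1],uv[:,0]]&(abs(P[:,0]-.635)<.06)&(abs(P[:,1]-.084)<.06)
th=np.radians(18.8);R=np.array([[np.cos(th),np.sin(th)],[-np.sin(th),np.cos(th)]])
f=lambda Q:np.round(np.percentile(Q[:,:2]@R.T,[3,50,97],axis=0)*1000,1).tolist()
print("spacer",m.sum(),f(P[m]),P[m,2].min(),P[m,2].max(),cv2.minAreaRect((P[m,:2]*1000).astype(np.float32)))
print("tcp uv",R@np.array(s["tcp_pos"][:2])*1000)
for r in masks_of("strip_block_1",p)[:3]:
    k=r["region"][uv[:,1],uv[:,0]]&(P[:,2]>.03)&(P[:,2]<.045)&(P[:,0]<.64)&(P[:,1]<.17)
    if k.sum()>30: print("block",f(P[k]))
for r in masks_of("end_wall",p)[:1]:
    k=r["region"][uv[:,1],uv[:,0]]&(P[:,2]>.037)&(P[:,2]<.046)
    print("wall",k.sum(),f(P[k]))
cv2.imwrite("pics/g.png",cv2.resize(p["frame"][150:260,260:380,::-1],None,fx=5,fy=5))
```

```text
[0.63606718 0.08206588 0.11828039] [[0.946, 0.323, -0.0], [0.323, -0.946, -0.0], [-0.0, 0.0, -1.0]]
[0.63639534 0.08215149 0.11888038]
spacer 113 [[621.2, -134.9], [624.1, -126.1], [627.1, -117.2]] 0.06141500708961979 0.12313668389403701 ((631.41943359375, 81.93072509765625), (7.408320903778076, 22.19862174987793), 21.077638626098633)
tcp uv [ 628.91778606 -127.31974471]
block [[487.0, -136.3], [543.5, -123.8], [608.5, -112.8]]
block [[504.6, -72.4], [564.9, -59.3], [629.9, -47.7]]
wall 129 [[620.7, -152.5], [643.5, -88.0], [650.9, -32.2]]
```

View pics/g.png

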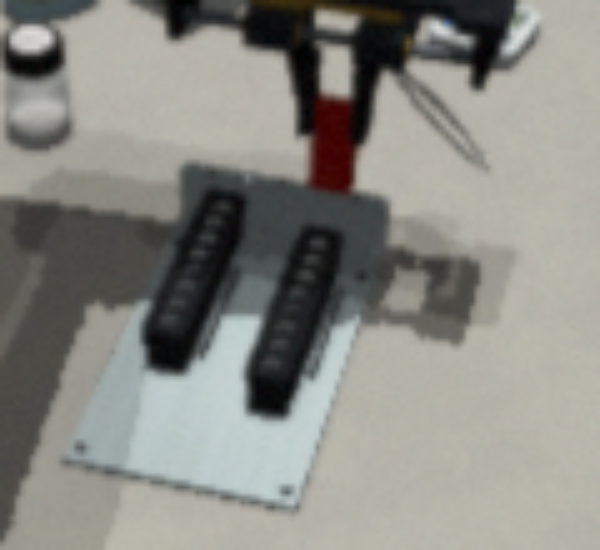

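The spacer at (332,150) hangs above the gap beyond the right block. Measured in the same camera, it is about centred between the block end (u about 615) and the wall (u about 640). I'll lower it while watching the force.

Request:
drive_tool([
  [0,-0.5,1,-12,0,0,0],
  [0,0,0,-12,0,0,0],
  [0,0,0,-12,0,0,0],
  [0,0,0,0,0,0,0],
])

```text
time_s: 11.48
tcp_pos: [0.6336, 0.083, 0.0787]
ee_rot: [[0.947, 0.322, -0.006], [0.322, -0.947, -0.001], [-0.006, -0.001, -1.0]]
wrist_force: [-0.4, 0.3, -1.4]
gripper_width: 0.248
gripper_force: 30.0
```

Request:
drive_tool([
  [0,1,0,-8,0,0,0],
  [0,0,0,-2,0,0,0],
  [0,0,0,0,0,0,0],
])

```text
time_s: 11.73
tcp_pos: [0.6364, 0.0835, 0.071]
ee_rot: [[0.946, 0.323, -0.001], [0.323, -0.946, -0.0], [-0.001, 0.0, -1.0]]
wrist_force: [-0.2, 0.2, -1.2]
gripper_width: 0.247
gripper_force: 30.0
```

Run:
```python
from h import *
s=sense();print(s["tcp_pos"],s["wrist_force"])
p=capture("scene");s=sense();print(s["tcp_pos"],s["wrist_force"]); P,uv=pts(p)
hsv=cv2.cvtColor(p["frame"],cv2.COLOR_RGB2HSV)
red=((hsv[...,0]<8)|(hsv[...,0]>172))&(hsv[...,1]>150)&(hsv[...,2]>60)
m=red[uv[:,1],uv[:,0]]&(abs(P[:,0]-.635)<.06)&(abs(P[:,1]-.084)<.06)
print(m.sum(),P[m].min(0),P[m].max(0))
```

```text
[0.63644476 0.08351196 0.07100248] [-0.21298313  0.23338075 -1.16325777]
[0.63672688 0.08360178 0.07154371] [0.34921352 0.04750762 0.8718256 ]
69 [0.62710791 0.07277132 0.03372161] [0.63635443 0.09513058 0.07549468]
```

Request:
drive_tool([
  [0,0,0,-2,0,0,0],
  [0,0,0,-2,0,0,0],
  [0,0,0,0,0,0,0],
])

```text
time_s: 12.03
tcp_pos: [0.6365, 0.0836, 0.0676]
ee_rot: [[0.946, 0.323, -0.0], [0.323, -0.946, 0.0], [-0.0, -0.0, -1.0]]
wrist_force: [0.1, -0.7, -1.1]
gripper_width: 0.251
gripper_force: 30.0
```

Request:
drive_tool([
  [0,0,0,-1,0,0,0],
  [0,0,0,0,0,0,0],
])

```text
time_s: 12.2
tcp_pos: [0.6367, 0.0837, 0.0667]
ee_rot: [[0.946, 0.323, -0.0], [0.323, -0.946, 0.0], [-0.0, -0.0, -1.0]]
wrist_force: [0.2, -0.1, -1.0]
gripper_width: 0.249
gripper_force: 30.0
```

Request:
drive_tool([
  [0,0,0,-1,0,0,0],
  [0,0,0,0,0,0,0],
])

```text
time_s: 12.37
tcp_pos: [0.6369, 0.0837, 0.0661]
ee_rot: [[0.946, 0.323, 0.001], [0.323, -0.946, 0.0], [0.001, 0.0, -1.0]]
wrist_force: [-0.1, 0.8, 0.1]
gripper_width: 0.248
gripper_force: 30.0
```

Request:
drive_tool([
  [0,0,0,-1,0,0,0],
  [0,0,0,0,0,0,0],
])

```text
time_s: 12.53
tcp_pos: [0.6371, 0.0838, 0.066]
ee_rot: [[0.946, 0.324, 0.001], [0.324, -0.946, -0.0], [0.001, 0.0, -1.0]]
wrist_force: [-1.4, 0.3, 5.2]
gripper_width: 0.247
gripper_force: 30.0
```

Contact with the floor: 5 N, and the TCP stopped dropping at 66 mm. I'll release and rise.

Request:
drive_tool([
  [50,0,0,0,0,0,0],
  [50,0,0,0,0,0,0],
  [60,0,0,0,0,0,0],
  [60,0,0,0,0,0,0],
  [60,0,0,10,0,0,0],
])

```text
time_s: 12.95
tcp_pos: [0.6351, 0.0832, 0.0726]
ee_rot: [[0.946, 0.323, -0.005], [0.323, -0.947, -0.001], [-0.005, -0.0, -1.0]]
wrist_force: [-0.6, -0.4, -0.5]
gripper_width: 0.536
gripper_force: 0.0
```

Request:
drive_tool([
  [60,0,0,30,0,0,0],
  [60,0,0,35,0,0,0],
  [0,-35,-12,20,0,0,0],
  [0,-38,-13,0,0,0,0],
  [0,-38,-13,0,0,0,0],
])

```text
time_s: 13.37
tcp_pos: [0.5259, 0.0458, 0.1616]
ee_rot: [[0.946, 0.323, 0.004], [0.323, -0.946, 0.002], [0.004, -0.0, -1.0]]
wrist_force: [0.0, 1.2, -0.8]
gripper_width: 0.453
gripper_force: 0.0
```

Run:
```python
from h import *
s=sense();print(s["time_s"],s["tcp_pos"],s["gripper_width"])
th=np.radians(18.8);R=np.array([[np.cos(th),np.sin(th)],[-np.sin(th),np.cos(th)]])
f=lambda Q:np.round(np.percentile(Q[:,:2]@R.T,[3,50,97],axis=0)*1000,1).tolist()
fr=[]
for n in("scene","top"):
  p=capture(n); P,uv=pts(p)
  hsv=cv2.cvtColor(p["frame"],cv2.COLOR_RGB2HSV)
  red=((hsv[...,0]<8)|(hsv[...,0]>172))&(hsv[...,1]>150)&(hsv[...,2]>60)
  m=red[uv[:,1],uv[:,0]]&(abs(P[:,0]-.635)<.06)&(abs(P[:,1]-.084)<.06)
  if m.sum()>3: print(n,"spacer",m.sum(),f(P[m]),P[m,2].min(),P[m,2].max(),cv2.minAreaRect((P[m,:2]*1000).astype(np.float32)))
  for r in masks_of("strip_block_1",p)[:3]:
    k=r["region"][uv[:,1],uv[:,0]]&(P[:,2]>.03)&(P[:,2]<.045)&(P[:,0]<.64)&(P[:,1]<.17)
    if k.sum()>30: print("block",k.sum(),f(P[k]),cv2.minAreaRect((P[k,:2]*1000).astype(np.float32)))
  y,x=(150,260) if n=="scene" else (145,260)
  fr.append(cv2.resize(p["frame"][y:y+100,x:x+100,::-1],(400,400)))
cv2.imwrite("pics/i.png",np.hstack(fr))
```

```text
13.3667 [0.5259235  0.04578481 0.16156751] 0.4533182794256544
scene spacer 29 [[623.7, -136.0], [626.3, -131.1], [630.0, -114.7]] 0.019692022489298362 0.07058013807041447 ((633.4931030273438, 82.98188018798828), (6.3512654304504395, 21.708698272705078), 29.889135360717773)
block 296 [[487.4, -136.2], [548.5, -123.1], [613.3, -111.8]] ((566.2618408203125, 62.28221130371094), (139.60647583007812, 25.994293212890625), 18.923852920532227)
block 279 [[504.7, -72.1], [564.6, -59.2], [626.3, -47.6]] ((556.8447265625, 126.66816711425781), (128.37632751464844, 26.568401336669922), 18.73788833618164)
```

View pics/i.png

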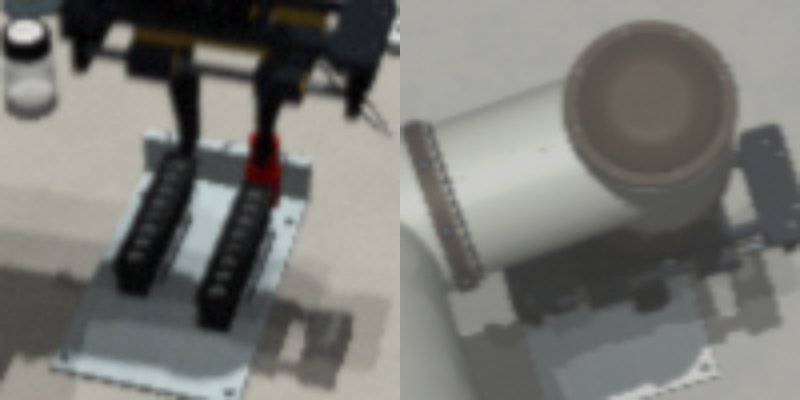

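The spacer stands upright in the right lane between the block and the wall, at (262,170) in the left crop. Next the closed fingers go down in front of the block's free end, at about (472,28) mm.

Request:
drive_tool([
  [0,-27,-9,0,0,0,0],
  [0,-27,-9,0,0,0,0],
  [0,0,0,-10,0,0,0],
  [0,0,0,-30,0,0,0],
  [0,0,0,-30,0,0,0],
])

```text
time_s: 13.98
tcp_pos: [0.4752, 0.029, 0.0908]
ee_rot: [[0.946, 0.324, 0.007], [0.324, -0.946, 0.002], [0.008, 0.0, -1.0]]
wrist_force: [0.1, 0.3, -1.0]
gripper_width: 0.012
gripper_force: 0.0
```

Request:
drive_tool([
  [0,0,0,0,0,0,0],
])

```text
time_s: 14.07
tcp_pos: [0.4702, 0.0273, 0.0856]
ee_rot: [[0.947, 0.322, -0.008], [0.322, -0.947, -0.003], [-0.009, -0.0, -1.0]]
wrist_force: [-1.2, -0.0, -1.9]
gripper_width: 0.0
gripper_force: 0.0
```

Request:
drive_tool([
  [0,0,0,-30,0,0,0],
  [0,0,0,-20,0,0,0],
  [0,0,0,-6,0,0,0],
  [0,0,0,0,0,0,0],
  [0,0,0,0,0,0,0],
])

```text
time_s: 14.48
tcp_pos: [0.4736, 0.0283, 0.0346]
ee_rot: [[0.946, 0.324, 0.002], [0.324, -0.946, 0.0], [0.002, 0.0, -1.0]]
wrist_force: [0.2, -0.4, 0.1]
gripper_width: 0.005
gripper_force: 0.0
```

Request:
drive_tool([
  [0,5.7,1.9,-4,0,0,0],
  [0,5.7,1.9,0,0,0,0],
  [0,2.8,1,0,0,0,0],
  [0,2.8,1,0,0,0,0],
  [0,2.8,1,0,0,0,0],
])

```text
time_s: 14.9
tcp_pos: [0.4921, 0.0347, 0.03]
ee_rot: [[0.946, 0.323, -0.0], [0.323, -0.946, 0.0], [-0.0, -0.0, -1.0]]
wrist_force: [-1.8, 0.0, 0.4]
gripper_width: 0.006
gripper_force: 0.7
```

Request:
drive_tool([
  [0,1.9,0.65,0,0,0,0],
  [0,1.9,0.65,0,0,0,0],
  [0,0,0,0,0,0,0],
])

```text
time_s: 15.15
tcp_pos: [0.4959, 0.036, 0.0296]
ee_rot: [[0.946, 0.323, 0.0], [0.323, -0.946, 0.0], [0.0, 0.0, -1.0]]
wrist_force: [0.3, -0.6, -1.0]
gripper_width: 0.006
gripper_force: 0.1
```

Request:
drive_tool([
  [0,1.9,0.65,0,0,0,0],
  [0,1.9,0.65,0,0,0,0],
  [0,0,0,0,0,0,0],
])

```text
time_s: 15.4
tcp_pos: [0.4998, 0.0373, 0.0295]
ee_rot: [[0.946, 0.323, 0.0], [0.323, -0.946, 0.0], [0.0, 0.0, -1.0]]
wrist_force: [-0.3, -0.7, -0.1]
gripper_width: 0.006
gripper_force: 0.1
```

Request:
drive_tool([
  [0,1.9,0.65,0,0,0,0],
  [0,0,0,0,0,0,0],
])

```text
time_s: 15.57
tcp_pos: [0.5016, 0.0379, 0.0295]
ee_rot: [[0.946, 0.323, 0.0], [0.323, -0.946, 0.0], [0.0, 0.0, -1.0]]
wrist_force: [-0.2, -0.0, -0.6]
gripper_width: 0.003
gripper_force: 0.3
```

Request:
drive_tool([
  [0,1.4,0.5,0,0,0,0],
  [0,0,0,0,0,0,0],
])

```text
time_s: 15.73
tcp_pos: [0.5027, 0.0383, 0.0295]
ee_rot: [[0.946, 0.323, -0.0], [0.323, -0.946, -0.0], [-0.0, 0.0, -1.0]]
wrist_force: [-1.4, -0.5, 0.4]
gripper_width: 0.005
gripper_force: 0.8
```

Request:
drive_tool([
  [0,0.95,0.32,0,0,0,0],
  [0,0,0,0,0,0,0],
])

```text
time_s: 15.9
tcp_pos: [0.5027, 0.0383, 0.0294]
ee_rot: [[0.946, 0.323, -0.002], [0.323, -0.946, -0.001], [-0.002, -0.0, -1.0]]
wrist_force: [-4.4, -1.2, 2.3]
gripper_width: 0.003
gripper_force: 1.8
```

Request:
drive_tool([
  [0,0.95,0.32,0,0,0,0],
  [0,0,0,0,0,0,0],
])

```text
time_s: 16.07
tcp_pos: [0.5027, 0.0383, 0.0293]
ee_rot: [[0.946, 0.323, -0.004], [0.323, -0.946, -0.001], [-0.004, -0.0, -1.0]]
wrist_force: [-5.1, -0.9, 3.3]
gripper_width: 0.002
gripper_force: 2.8
```

Request:
drive_tool([
  [0,0.95,0.32,0,0,0,0],
  [0,0,0,0,0,0,0],
])

```text
time_s: 16.23
tcp_pos: [0.5028, 0.0382, 0.0292]
ee_rot: [[0.947, 0.322, -0.006], [0.322, -0.947, -0.002], [-0.006, -0.0, -1.0]]
wrist_force: [-8.1, -0.6, 4.7]
gripper_width: 0.005
gripper_force: 3.6
```

Request:
drive_tool([
  [0,0.95,0.32,0,0,0,0],
  [0,0,0,0,0,0,0],
  [0,0,0,0,0,0,0],
  [0,0,0,0,0,0,0],
])

```text
time_s: 16.57
tcp_pos: [0.5028, 0.0382, 0.0291]
ee_rot: [[0.947, 0.322, -0.008], [0.322, -0.947, -0.003], [-0.008, -0.0, -1.0]]
wrist_force: [-8.8, -1.0, 6.1]
gripper_width: 0.007
gripper_force: 4.4
```

Run:
```python
from h import *
s=sense();print(s["time_s"],s["tcp_pos"],s["wrist_force"])
p=capture("scene"); P,uv=pts(p)
hsv=cv2.cvtColor(p["frame"],cv2.COLOR_RGB2HSV)
red=((hsv[...,0]<8)|(hsv[...,0]>172))&(hsv[...,1]>150)&(hsv[...,2]>60)
m=red[uv[:,1],uv[:,0]]&(abs(P[:,0]-.645)<.06)&(abs(P[:,1]-.084)<.06)
if m.sum()>3: print("spacer",m.sum(),P[m].min(0),P[m].max(0))
q=capture("top")
cv2.imwrite("pics/j.png",np.hstack([cv2.resize(p["frame"][140:240,260:360,::-1],(400,400),interpolation=2),cv2.resize(q["frame"][140:240,260:360,::-1],(400,400))]))
```

```text
16.5667 [0.50275735 0.03820524 0.02905009] [-8.81401008 -0.97391046  6.06391523]
spacer 25 [0.63581242 0.07511555 0.03530227] [0.64491845 0.09437546 0.07112475]
```

View pics/j.png

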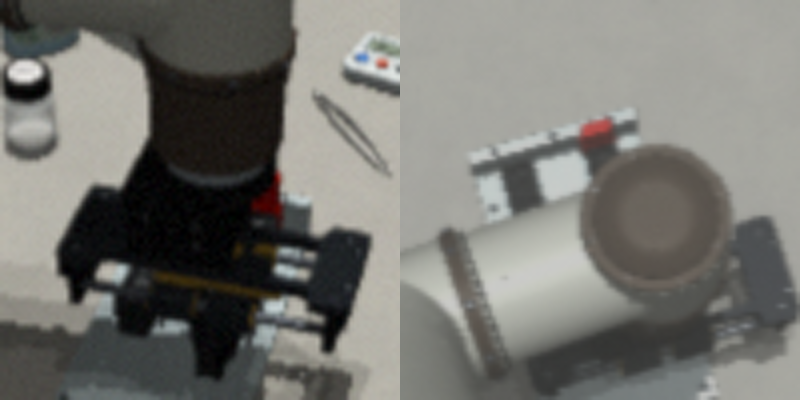

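The spacer is upright between block and wall, at (597,130) in the top crop. The push is steady at about 9 N and nothing moves any further, so I'll hand in.

```bash
python3 -c "
from h import *
print(finish_job())"
```

```text
the job is handed in; nothing more can be done
None
```

I handed the job in with the tube in the left bucket, the spacer upright and flush between the right-lane block and the wall, and the closed fingers pressing that block at about 9 N; the hand-in call gave no verdict.

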